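Measure the free space beside a laboratory balance with a spring tape

ROBOT

A 7-joint arm with a two-finger parallel gripper is mounted at the origin on the work surface. World frame = base frame: x ahead of the robot, y to its left, z up, the work surface at z = 0. Lengths are in m, angles in rad, forces in N, time in s.
With the tool pointing down it reaches from about 0.35 to 0.9 m from the base axis. Payload 8.1 kg.
Tool frame: the origin (TCP) lies between the finger pads; the fingertips stand 19 mm ahead of it and the grasp point (between the pads) is the TCP; z points along the fingers, y is the line along which they close (so a half turn about z gives the same grasp; the last joint's range is limited). The gripper opens to 92 mm and grips with 3 to 60 N. Pads are 19 mm wide; open, the fingers measure 130 mm over their backs; the gripper's body (75 mm by 190 mm) begins 47 mm behind the grasp point.
Start: joints at [1.143, 0.434, 0.025, 1.573, -0.012, 1.134, -0.075], TCP at [0.199, -0.592, 0.246] pointing down, gripper open.
Joint ranges: [-2.62, 2.62], [-0.44, 2.09], [-1.27, 1.32], [0.08, 2.57], [-1.32, 4.46], [0.12, 2], [-2.74, 2.74]. Speed limits (rad/s): [2.22, 2.22, 3.01, 3.01, 3.14, 3.14, 3.14].

INTERFACE

Orientations are given as [roll, pitch, yaw] about the fixed x, y, z axes, in that order (R = Rz(yaw) Ry(pitch) Rx(roll)).
In Python, from station import manip, cams, workorder, nets gives the robot as it stands.
- The arm moves only by the tool servo_tool, never from a script. Its argument "commands" is a list of rows, each a list of 3 entries, a list of its own where there are three numbers: the shift along the world's x, y, z in cm, then the turn, a rotation vector about the world's x, y, z in degrees, then the gripper command: -1 is shut, 1 is fully open, values between are in proportion. In form: [[[x, y, z], [rx, ry, rz], gripper], ...]. A call has 1 to 12 rows; each row shifts and turns the commanded pose from where the row before left it; what a row does not reach is not made up. A row lasts 1/10 s, in which the tool goes at most 50 mm and 8.59 degrees, less where a joint would pass 70% of its speed; a pose out of reach is approached as far as the arm can. A call is refused whole if a number of a shift passes 5 or a number of a turn 8.59, either way. A call with a gripper value outside its range is refused whole. The fingers move at their own pace and stop on an object; "grip_force" is the grip in N (left out, the last holds). Time passes only in rows, so rows that do not move let the fingers close. It gives the time, the measured TCP pose, the force, the opening and the grip force at its end, in the units of the state.
- manip.observe(): the state, without advancing time (a new reading comes with each control period).
- cams.capture(name): name is "side" or "top" or "wrist"; returns the picture (480x640x3 uint8, red, green, blue); there is no depth.
- cams.camera_info(name): a dict with "vfov" (degrees; the focal length in pixels is half the picture's height over the tangent of half this angle, whatever the lens; pixels are square), "cx", "cy" (the principal point, pixels), "origin" and "rotation" of the camera in the world. Camera axes: x right, y down, z forward; pixel columns grow to the right and rows downward; lengths in m; the calibration is good to about 2 mm. A picture is of the moment at which its call begins: read the wrist's pose just before it. camera_info takes no time and is no camera call; for the wrist camera it gives the pose at the moment of the call.
- workorder.close_job(): hands the job in; it is judged then, once.
Trained networks look in the newest picture that a camera, given by its name, has taken for a name from the list of things; names that differ only in an ending like _2 or _b are one class to them, and where a whole thing is asked for, a point or a joint stands for the part that bears it (a point fixed in the world has none). Each returns a list of dicts, best first, with "p" (0 to 1); they miss things now and then, are a little off and sometimes report something else, mostly with a low value. They report only what shows in the picture. A call takes as long as a camera call. They do not tell look-alikes from the thing itself.
- nets.find_in(camera, target): "at" ([x, y, z] in m, in the coordinates of the camera as it stood for that picture, good to about 4 mm: the middle of the surface that is visible of it).
The state is a dict: "t": time; "joint_positions": joint angles; "qd": joint speeds; "joint_torque": joint torques, N m; "tool_pos": TCP position; "orientation": TCP orientation; "wrist_force": force on the tool from outside, world axes, zero at the start; "wrist_torque": the same for the moment, N m; "width": finger opening in m; "grasp_force": force on a finger pad.
Only numpy, scipy, OpenCV 4.12 (cv2) and the standard library are available. Lean on these libraries where they do the work, as an engineer would, in place of code of your own. Each camera call takes 0.05 s, during which the arm holds its last target. There are 200 camera calls.

TASK

Measure the free space on the granite slab between its open edge and the balance: hook the tape measure's end over that edge, opposite the balance and square to the edge, and back the case away along the slab against its spring until its back gently touches the side of the balance. Push the thumb lock fully down while the case is there, and leave the tape locked in place to be read, hook snug on the edge and back against the balance; do not shove the balance or bend the hook, and leave the vials and the tip box alone.

Things in the scene. Friction and masses are not known exactly. Their poses are not given: they have to be found in the camera images.
- tape: Yellow and black spring tape measure, upright, 0.4 kg; case 75 x 38 x 63 mm high (top 17 mm shorter: x -35.5 to +19.5). Origin: centre of its underside; +x the way the blade runs out, y across, z up. Flat front face (x +37.5, 0 to 46 mm high) with mouth, then the lock's ledge above; closed fingers can push the case back just above the ledge. Starts on the notepad, hook over its side.
- blade (a joint): How far the blade is drawn out, m: 0 retracted (hook's inner face 6 mm ahead of the case's front), to 0.165 at most. Its spring pulls it in with 3.4 N at 0 and 4.3 N at 0.15; unlocked, the case runs back to the hook when let go. Sliding the case back on the slab takes the spring's pull plus friction, about 7 to 12 N in all.
- lock (a joint): Thumb lock: slides down 7 mm, 0 up (blade free) to 0.007 m fully down (blade clamped). It stays where it is left. It starts to move at about 5 N and needs 8 to 9 N near its stop, plus the rubbing of the fingers on the case's front (some 5 to 8 N).
- lock_top (a point): Centre of the top of the lock's red ledge, which juts 9 mm forward from the case's front face, is 18 mm wide and 7 mm thick; its top is 26 mm above the case's underside when up, 19 mm when down. Axes as the tape's.
- hook (a point): Point on the inner face (facing the case) of the hook at the end of the blade: it lies 3.5 mm below the level of the case's underside, and the hook's tip 7 mm below that level. The hook is a steel plate 19 mm wide and 2 mm thick; the blade runs 5 to 7 mm above the level of the underside. Axes as the tape's.
- tape_back (a point): Centre of the case's flat back face (x = -37.5 mm of the case), 25 mm above the underside. Axes as the tape's.
- slab: Fixed grey granite slab, 300 (x) x 400 (y) x 50 mm high. Origin: centre of its underside. The balance stands on its +y part; its open edge is the -y one, 200 mm from the origin.
- slab_edge (a point): Middle of the open top edge of the slab (slab x 0, y -200, z +50 mm); y points from the edge in towards the balance, x runs along the edge, z up.
- balance: White laboratory balance with a round steel pan, 235 (x) x 190 (y) x 61 mm high, pan top at 76 mm, 3 kg, standing loose on the slab and square to it. Origin: centre of its underside, axes as the slab's.
- balance_side (a point): Centre of the balance's flat upright side that faces the open edge (balance y -95 mm), 30 mm above the slab; that side is 235 mm long and reaches from 7 to 61 mm above the slab.
- notepad: Fixed pad of paper with a blue cover, 148 (x) x 105 (y) x 14 mm, on which the tape stands. Origin: centre of its underside.
- vial_a: Small glass vial with a white cap, 26 mm across, 56 mm high, standing on the slab. Origin: centre of its underside.
- vial_b: Another such vial, on the slab on the other side of the free space.
- tip_box: Cream box with a pale yellow lid, 122 x 87 x 73 mm, on the bench. Origin: centre of its underside.
Things that resemble listed ones, but are neither listed nor needed, are in the scene too. What is meant by the tape is not purple, and is the larger of those in its own colour.

How it is judged:
On the way, in this order (a step that is already met when the one before it is completed fails the run):
1. the hook is caught over the slab's open edge and the blade is drawn at least 30 mm out of the case, unlocked (z of hook in the frame of slab_edge below -0.0015 m and y of hook in the frame of slab_edge between -0.003 and 0.002 m and value of joint blade above 0.03 m and value of joint lock below 0.003 m and contact force between blade and slab above 0.5 N), for 0.1 s.
2. the case's back touches the balance with the blade still unlocked and under spring tension (contact force between tape and balance above 0.3 N and contact force between blade and slab above 0.5 N and value of joint lock below 0.003 m), for 0.05 s.
At the end, for the whole second after the job is handed in: Lock down at least 5.5 mm; hook over the slab's open edge, inner face within 3 mm of it; case's back within 3 mm of the balance's side; tape flat on the slab (tilt under 0.05 rad, underside within 3 mm of the top), square to the edge within 0.07 rad, at rest (value of joint lock above 0.0055 m and z of hook in the frame of slab_edge below -0.0015 m and y of hook in the frame of slab_edge between -0.003 and 0.002 m and y of tape_back in the frame of balance_side between -0.003 and 0.002 m and angle between the x axis of tape and the y axis of slab, either way round below 0.07 rad and angle between tape's own z axis and vertical below 0.05 rad and z of tape in the frame of slab_edge between -0.003 and 0.003 m and linear speed of tape below 0.005 m/s); the robot touches nothing.
It fails at once if the balance is shoved: pressed by the tape with more than 12 N, or shifted by more than 3 mm (contact force between tape and balance above 12 N or distance of balance from where it was at the start of the episode above 0.003 m).
It fails at once if the hook is dragged on the slab or pad with more than 15 N (contact force between blade and slab above 15 N or contact force between blade and notepad above 15 N).
It fails at once if the lock is pressed with more than 25 N (contact force between the fingers and lock above 25 N).
It fails at once if a vial or the tip box is shifted by more than 10 mm (distance of any of vial_a, vial_b, tip_box from where it was at the start of the episode above 0.01 m).
It also fails if it takes over 72 s, if anything falls off the work surface, if the arm or the gripper's body presses on something with over 40 N, if the wrist force passes 120 N, or if a joint passes its speed limit or range.

## Working session

There is one attempt and no reset: what is moved stays moved. The work goes in short steps, Python scripts to look and compute and a tool call to move; the robot and the scene stay as the last step left them, time stands still between calls to the robot, and variables do not carry over. Pictures are saved under pics/ and viewed, at most 10 in all, crops included, and the job is handed in when it is done.

Besides the shell and the picture viewer there is one more tool, called after ">>>" by a JSON object that holds its "method" and its "body". servo_tool: Moves the arm, as the interface text tells. Its arguments: {"type":"object","properties":{"commands":{"type":"array","items":{"type":"array"}},"grip_force":{"type":"number"}},"required":["commands"]}

```bash
mkdir -p pics
cat > h.py <<'E'
from station import manip,cams,workorder,nets
import numpy as np, cv2
def info(n):
    c=cams.camera_info(n); f=240/np.tan(np.radians(c['vfov'])/2)
    return f,c['cx'],c['cy'],np.array(c['origin']),np.array(c['rotation'])
def snap(n,fn=None):
    im=cams.capture(n)
    if fn: cv2.imwrite('pics/'+fn,im[:,:,::-1])
    return im
def proj(n,p):
    f,cx,cy,o,R=info(n); q=R.T@(np.array(p)-o); return np.array([cx+f*q[0]/q[2],cy+f*q[1]/q[2]])
def ray(n,u,v,z):
    f,cx,cy,o,R=info(n); d=R@np.array([(u-cx)/f,(v-cy)/f,1]); return o+d*(z-o[2])/d[2]
def find(n,t):
    f,cx,cy,o,R=info(n); r=[]
    for d in nets.find_in(n,t):
        w=o+R@np.array(d['at']); r.append((round(d['p'],2),w.round(4).tolist(),proj(n,w).round().tolist()))
    return r
E
python3 - <<'E'
from h import *
s=manip.observe(); print(s['t'],s['tool_pos'],s['orientation'],s['wrist_force'])
for n in['top','side']:
    im=snap(n,n+'0.png'); print(n,[np.round(x,3).tolist() for x in info(n)])
    for t in['tape','lock_top','hook','slab','balance','notepad','vial_a','tip_box']:
        print(t,find(n,t))
E
```

```text
0.0 [ 0.19923326 -0.59188874  0.24494162] [-3.14002735e+00  1.43075664e-04  3.24711427e-01] [-0.39093668  1.33444513 -0.30312935]
top [621.576, 318.431, 228.292, [0.406, -0.096, 1.268], [-3.045, 0.002, -1.557]]Traceback (most recent call last):
  File "<stdin>", line 6, in <module>
  File "h.py", line 17, in find
    w=o+R@np.array(d['at']); r.append((round(d['p'],2),w.round(4).tolist(),proj(n,w).round().tolist()))
                                                                           ~~~~^^^^^
  File "h.py", line 11, in proj
    f,cx,cy,o,R=info(n); q=R.T@(np.array(p)-o); return np.array([cx+f*q[0]/q[2],cy+f*q[1]/q[2]])
                                                                      ~^^^
IndexError: invalid index to scalar variable.
```

View pics/top0.png

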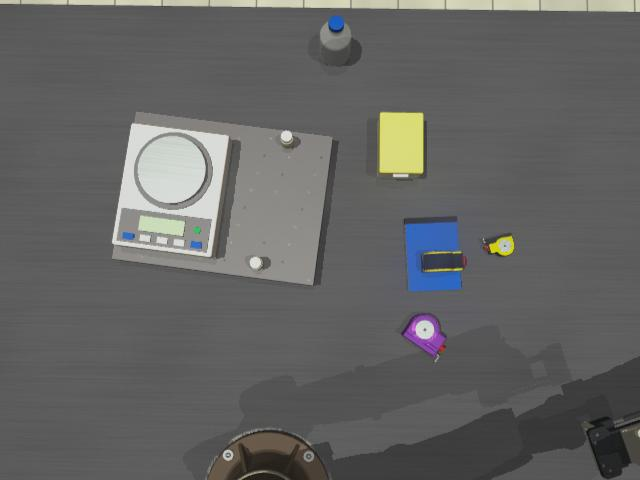

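The top view shows the tape at (443,261) on the blue pad, with its red lock to the right (−y). The slab's open edge runs from (331,136) to (314,284). The look-alikes are a small yellow tape at (503,246) and a purple one at (425,330). The wanted tape is the large yellow and black one on the notepad. I'll confirm that in a crop.

```bash
sed -i "s/np.array(c\['rotation'\])/RR.from_euler('xyz',c['rotation']).as_matrix()/; 2a from scipy.spatial.transform import Rotation as RR" h.py
python3 - <<'E'
from h import *
for n in['top','side']:
    im=snap(n,n+'0.png'); print(n,info(n)[3].round(3))
    if n=='top': cv2.imwrite('pics/crop0.png',cv2.resize(im[200:380,380:540,::-1],None,fx=3.3,fy=3.3,interpolation=cv2.INTER_CUBIC))
    for t in['tape','lock_top','hook','slab','balance','notepad','vial_a','tip_box']:
        print(t,find(n,t))
print('slab corners z.05',[ray('top',*p,.05).round(4).tolist() for p in[(332,136),(314,285),(136,113),(113,259)]])
print('bal top z.111',[ray('top',*p,.111).round(4).tolist() for p in[(230,135),(212,256)]])
print('base',proj('top',[0,0,0]))
E
```

```text
top [ 0.406 -0.096  1.268]
tape [(0.87, [0.4936, -0.4597, 0.0271], [502.0, 247.0]), (0.83, [0.4625, -0.3326, 0.0642], [442.0, 260.0]), (0.79, [0.3185, -0.3036, 0.0388], [425.0, 335.0]), (0.33, [0.5825, 0.1824, 0.1118], [173.0, 192.0])]
lock_top [(0.65, [0.564, 0.0169, 0.0505], [263.0, 207.0])]
hook [(0.36, [0.4881, -0.3174, 0.0126], [430.0, 249.0])]
slab [(0.81, [0.5651, 0.0151, 0.0492], [264.0, 206.0])]
balance [(0.55, [0.5818, 0.1836, 0.1113], [172.0, 192.0])]
notepad [(0.97, [0.4906, -0.3138, 0.0135], [428.0, 248.0])]
vial_a [(0.74, [0.6894, -0.0289, 0.1033], [286.0, 138.0]), (0.49, [0.4514, 0.0225, 0.1046], [257.0, 263.0])]
tip_box [(0.95, [0.6899, -0.2488, 0.0751], [400.0, 143.0]), (0.54, [0.4612, -0.3305, 0.0687], [442.0, 261.0])]
side [0.422 0.491 0.741]
tape [(0.9, [0.321, -0.2943, 0.0383], [409.0, 205.0]), (0.82, [0.4596, -0.3032, 0.0596], [352.0, 191.0]), (0.56, [0.4979, -0.4474, 0.025], [342.0, 164.0])]
lock_top []
hook []
slab [(0.65, [0.5501, 0.0455, 0.0532], [286.0, 309.0]), (0.33, [0.458, -0.3045, 0.0577], [353.0, 191.0]), (0.24, [0.6863, -0.2207, 0.0668], [250.0, 202.0])]
balance [(0.89, [0.577, 0.2101, 0.1129], [246.0, 375.0])]
notepad [(0.88, [0.4966, -0.3068, 0.0158], [336.0, 202.0])]
vial_a [(0.88, [0.45, 0.0325, 0.0918], [341.0, 298.0]), (0.55, [0.6884, -0.0196, 0.083], [223.0, 265.0])]
tip_box [(0.61, [0.6885, -0.2178, 0.0688], [249.0, 202.0])]
slab corners z.05 [[0.7087, -0.1166, 0.05], [0.4118, -0.0851, 0.05], [0.7503, 0.2771, 0.05], [0.4569, 0.3098, 0.05]]
bal top z.111 [[0.6928, 0.078, 0.111], [0.4626, 0.1051, 0.111]]
base [267.88683864 494.52748196]
```

View pics/crop0.png

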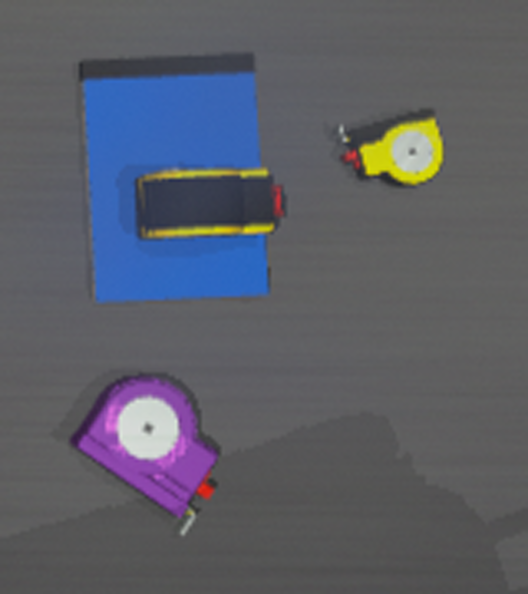

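View pics/side0.png

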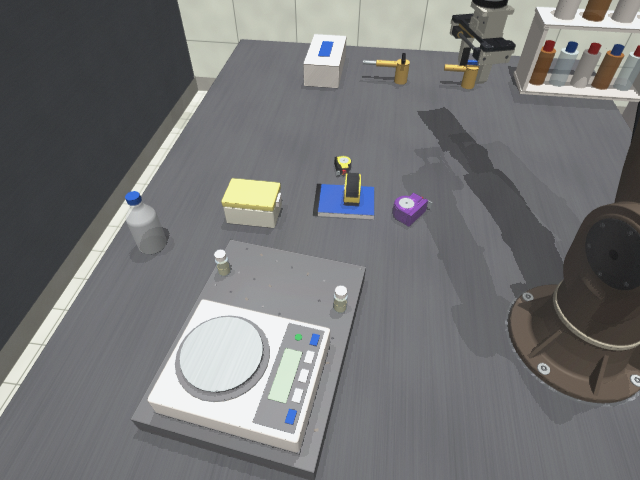

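The crop confirms it: the large yellow and black tape on the blue pad, lock and hook toward −y. The other yellow one is smaller and the third is purple. From the top view the slab yaw is about −6.1°, the edge middle about (0.560, −0.101), and the balance's side about 0.193 m in from the edge. I'll move above the tape to refine with the wrist camera.

>>> {"method": "servo_tool", "body": {"commands": [[[2.2, 2.0, 0], [0, 0, 6], 1], [[2.2, 2.0, 0], [0, 0, 6], 1], [[2.2, 2.0, 0], [0, 0, 6], 1], [[2.2, 2.0, 0], [0, 0, 6], 1], [[2.2, 2.0, 0], [0, 0, 6], 1], [[2.2, 2.0, 0], [0, 0, 6], 1], [[2.2, 2.0, 0], [0, 0, 6], 1], [[2.2, 2.0, 0], [0, 0, 6], 1], [[2.2, 2.0, 0], [0, 0, 6], 1], [[2.2, 2.0, 0], [0, 0, 6], 1], [[2.2, 2.0, 0], [0, 0, 6], 1], [[2.2, 2.0, 0], [0, 0, 5.4], 1]]}}

```text
t: 2.2
tool_pos: [0.4642, -0.3516, 0.2459]
orientation: [3.141, 0.0, 1.575]
wrist_force: [-0.2, -0.1, 0.6]
width: 0.0917
grasp_force: 0.0
```

Run:
```python
from h import *
s=manip.observe(); print(s['t'],s['tool_pos'],s['orientation'],s['wrist_force'])
im=snap('wrist','w1.png'); print([np.round(x,3).tolist() for x in info('wrist')])
for t in['tape','lock','hook','notepad']: print(t,find('wrist',t))
```

```text
2.2 [ 0.46419882 -0.35160415  0.24590752] [3.14134144e+00 3.20787160e-04 1.57485571e+00] [-0.15854397 -0.13147139  0.56638256]
[365.006, 320.598, 240.64, [0.466, -0.276, 0.386], [[1.0, 0.015, 0.005], [0.016, -0.964, -0.265], [0.001, 0.265, -0.964]]]
tape [(0.74, [0.5043, -0.4392, 0.0249], [356.0, 297.0]), (0.7, [0.4637, -0.3267, 0.0728], [318.0, 199.0]), (0.62, [0.326, -0.3033, 0.0393], [171.0, 167.0])]
lock [(0.66, [0.4941, -0.4261, 0.0191], [349.0, 281.0]), (0.56, [0.2933, -0.3354, 0.0295], [147.0, 198.0]), (0.41, [0.4689, -0.3759, 0.0416], [326.0, 242.0])]
hook [(0.65, [0.2682, -0.3253, 0.0325], [120.0, 187.0])]
notepad [(0.84, [0.4932, -0.3143, 0.012], [352.0, 173.0]), (0.27, [0.4598, -0.3308, 0.0706], [319.0, 198.0])]
```

View pics/w1.png

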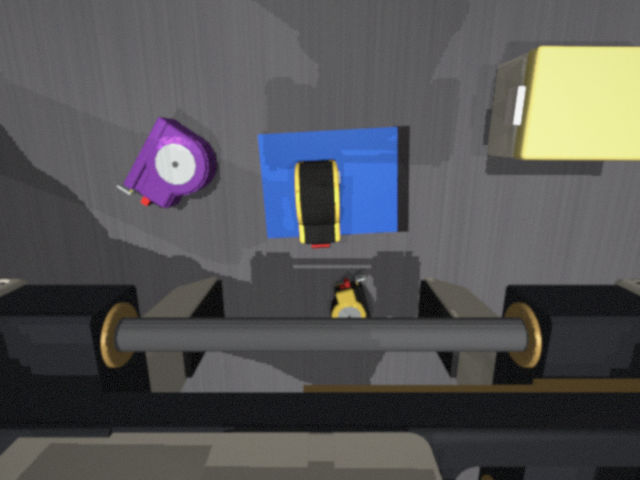

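The wrist view shows the tape's top from (296,161)–(338,160) at the back to (301,243)–(340,242) at the front, and the red lock at (320,245).

Run:
```python
from h import *
for p,z in [((296,162),.077),((338,161),.077),((300,224),.077),((340,223),.077),((301,243),.06),((340,242),.06),((320,246),.04),((269,238),.014),((408,232),.014),((259,134),.014),((397,127),.014)]: print(p,ray('wrist',*p,z).round(4)[:2])
c=cv2.imread('pics/top0.png');
for p,z in [((421.8,254),.077),((421.8,272),.077),((463,251.5),.06),((463,270.6),.06)]: print('top',ray('top',*p,z).round(4)[:2])
im=cv2.imread('pics/w1.png')[140:260,250:410]; cv2.imwrite('pics/w1c.png',cv2.resize(im,None,fx=5,fy=5,interpolation=cv2.INTER_CUBIC))
```

```text
(296, 162) [ 0.441 -0.3  ]
(338, 161) [ 0.4757 -0.2992]
(300, 224) [ 0.4434 -0.3526]
(340, 223) [ 0.4781 -0.3517]
(301, 243) [ 0.443  -0.3745]
(340, 242) [ 0.4792 -0.3736]
(320, 246) [ 0.4606 -0.3833]
(269, 238) [ 0.4067 -0.3821]
(408, 232) [ 0.5527 -0.3756]
(259, 134) [ 0.401  -0.2769]
(397, 127) [ 0.5354 -0.2705]
top [ 0.4738 -0.2911]
top [ 0.4393 -0.291 ]
top [ 0.4807 -0.374 ]
top [ 0.4437 -0.3737]
```

View pics/w1c.png

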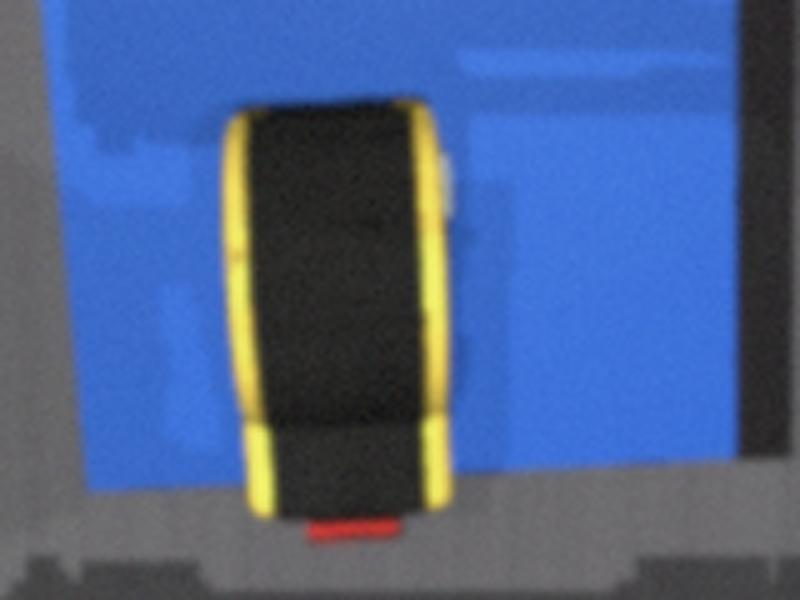

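>>> {"method": "servo_tool", "body": {"commands": [[[-0.47, 1.86, 0], [0, 0, 2], 1], [[0, 0, -3], [0, 0, 0], 1], [[0, 0, -3], [0, 0, 0], 1], [[0, 0, -3], [0, 0, 0], 1], [[0, 0, -3], [0, 0, 0], 1], [[0, 0, -2.5], [0, 0, 0], 1], [[0, 0, -2.5], [0, 0, 0], 1], [[0, 0, -1.5], [0, 0, 0], 1], [[0, 0, -1.4], [0, 0, 0], 1], [[0, 0, 0], [0, 0, 0], 1], [[0, 0, 0], [0, 0, 0], 0.3], [[0, 0, 0], [0, 0, 0], -0.1]], "grip_force": 25}}

```text
t: 3.65
tool_pos: [0.4592, -0.3343, 0.0477]
orientation: [3.14, 0.001, 1.605]
wrist_force: [0.4, 0.7, 0.0]
width: 0.0799
grasp_force: 0.0
```

>>> {"method": "servo_tool", "body": {"commands": [[[0, 0, 0], [0, 0, 0], -1], [[0, 0, 0], [0, 0, 0], -1], [[0, 0, 0], [0, 0, 0], -1], [[0, 0, 0], [0, 0, 0], -1], [[0, 0, 0], [0, 0, 0], -1], [[0, 0, 0], [0, 0, 0], -1]]}}

```text
t: 4.25
tool_pos: [0.4595, -0.3338, 0.047]
orientation: [3.14, 0.0, 1.606]
wrist_force: [3.1, 0.2, -0.6]
width: 0.0378
grasp_force: 24.9
```

>>> {"method": "servo_tool", "body": {"commands": [[[0, 0, 1], [0, 0, 0], -1], [[0, 0, 2], [0, 0, 0], -1], [[0, 0, 3], [0, 0, 0], -1], [[0, 0, 3], [0, 0, 0], -1], [[1.3, 3.4, 1], [0, 0, -1], -1], [[1.3, 3.4, 0], [0, 0, -1], -1], [[1.3, 3.4, 0], [0, 0, -1], -1], [[1.3, 3.4, 0], [0, 0, -1], -1], [[1.3, 3.4, 0], [0, 0, -1], -1], [[1.3, 3.4, 0], [0, 0, -1], -1], [[1.3, 3.4, 0], [0, 0, -1], -1], [[1.4, 3.34, -1.5], [0, 0, -1.1], -1]]}}

```text
t: 5.45
tool_pos: [0.5643, -0.0611, 0.1332]
orientation: [3.14, 0.0, 1.463]
wrist_force: [0.8, -1.4, -6.4]
width: 0.038
grasp_force: 24.9
```

>>> {"method": "servo_tool", "body": {"commands": [[[0, 0, -1.5], [0, 0, 0], -1], [[0, 0, 0], [0, 0, 0], -1], [[0, 0, 0], [0, 0, 0], -1], [[0, 0, 0], [0, 0, 0], -1]]}}

```text
t: 5.85
tool_pos: [0.5635, -0.0638, 0.1174]
orientation: [3.141, 0.001, 1.463]
wrist_force: [0.0, -0.8, -5.4]
width: 0.038
grasp_force: 24.9
```

Run:
```python
from h import *
s=manip.observe(); print(s['t'],s['tool_pos'],s['orientation'],s['wrist_force'],s['width'])
a=snap('side'); b=snap('top'); w=snap('wrist')
a=cv2.resize(a[200:380,200:400],None,fx=2,fy=2,interpolation=cv2.INTER_CUBIC)
b=cv2.resize(b[100:300,200:400],None,fx=1.8,fy=1.8,interpolation=cv2.INTER_CUBIC)
cv=np.zeros((600,800,3),np.uint8); cv[:360,:400]=a; cv[:360,400:760]=b
cv[360:600,:320]=cv2.resize(w,(320,240)); cv2.imwrite('pics/c2.png',cv[:,:,::-1])
```

```text
5.85 [ 0.56353591 -0.06375132  0.11736449] [3.14143692e+00 7.17533750e-04 1.46253347e+00] [ 1.64958763e-03 -7.77092105e-01 -5.41460134e+00] 0.03795144721826439
```

View pics/c2.png

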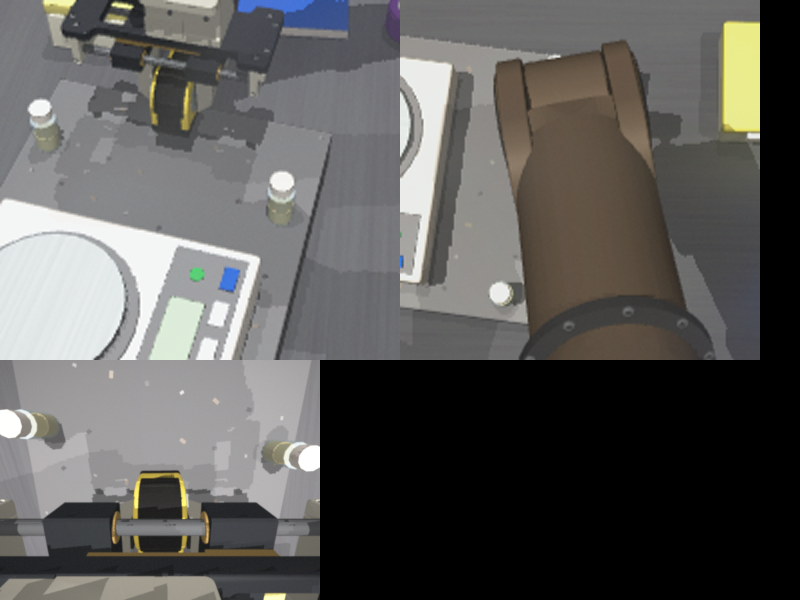

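>>> {"method": "servo_tool", "body": {"commands": [[[0, 0, -1], [0, 0, 0], -1], [[0, 0, -1], [0, 0, 0], -1], [[0, 0, -0.7], [0, 0, 0], -1], [[0, 0, -0.4], [0, 0, 0], -1], [[0, 0, 0], [0, 0, 0], -1], [[0, 0, 0], [0, 0, 0], -1], [[0, 0, 0], [0, 0, 0], -1]]}}

```text
t: 6.7
tool_pos: [0.564, -0.0623, 0.086]
orientation: [3.141, -0.0, 1.464]
wrist_force: [0.1, -0.1, -5.9]
width: 0.0378
grasp_force: 24.9
```

>>> {"method": "servo_tool", "body": {"commands": [[[0, 0, -0.1], [0, 0, 0], -1], [[0, 0, -0.1], [0, 0, 0], -1], [[0, 0, 0], [0, 0, 0], -1], [[0, 0, 0], [0, 0, 0], -1]]}}

```text
t: 7.1
tool_pos: [0.5637, -0.0624, 0.0838]
orientation: [3.142, 0.0, 1.464]
wrist_force: [-1.1, -0.6, -5.9]
width: 0.0383
grasp_force: 24.9
```

>>> {"method": "servo_tool", "body": {"commands": [[[0, 0, -0.1], [0, 0, 0], -1], [[0, 0, 0], [0, 0, 0], -1], [[0, 0, 0], [0, 0, 0], -1]]}}

```text
t: 7.4
tool_pos: [0.5638, -0.0623, 0.0829]
orientation: [3.141, 0.0, 1.464]
wrist_force: [-0.7, -0.4, -1.5]
width: 0.0382
grasp_force: 24.9
```

>>> {"method": "servo_tool", "body": {"commands": [[[0.02, 0.2, 0], [0, 0, 0], -1], [[0.02, 0.2, 0], [0, 0, 0], -1], [[0.02, 0.2, 0], [0, 0, 0], -1], [[0, 0, 0], [0, 0, 0], -1], [[0, 0, 0], [0, 0, 0], -1]]}}

```text
t: 7.9
tool_pos: [0.5647, -0.0561, 0.0829]
orientation: [3.141, -0.0, 1.465]
wrist_force: [-0.1, -1.6, 0.5]
width: 0.0381
grasp_force: 24.9
```

>>> {"method": "servo_tool", "body": {"commands": [[[0.02, 0.2, 0], [0, 0, 0], -1], [[0.02, 0.2, 0], [0, 0, 0], -1], [[0.02, 0.2, 0], [0, 0, 0], -1], [[0, 0, 0], [0, 0, 0], -1], [[0, 0, 0], [0, 0, 0], -1]]}}

```text
t: 8.4
tool_pos: [0.5651, -0.0521, 0.083]
orientation: [3.141, 0.002, 1.463]
wrist_force: [-0.4, -6.9, 1.7]
width: 0.038
grasp_force: 24.9
```

>>> {"method": "servo_tool", "body": {"commands": [[[0.02, 0.2, 0], [0, 0, 0], -1], [[0.02, 0.2, 0], [0, 0, 0], -1], [[0.02, 0.2, 0], [0, 0, 0], -1], [[0.02, 0.2, 0], [0, 0, 0], -1], [[0, 0, 0], [0, 0, 0], -1], [[0, 0, 0], [0, 0, 0], -1]]}}

```text
t: 9.0
tool_pos: [0.5659, -0.0441, 0.083]
orientation: [3.141, 0.002, 1.463]
wrist_force: [0.1, -7.6, 2.4]
width: 0.0379
grasp_force: 24.9
```

>>> {"method": "servo_tool", "body": {"commands": [[[-0.02, -0.2, 0], [0, 0, 0], -1], [[-0.02, -0.2, 0], [0, 0, 0], -1], [[-0.02, -0.2, 0], [0, 0, 0], -1], [[-0.02, -0.2, 0], [0, 0, 0], -1], [[-0.02, -0.2, 0], [0, 0, 0], -1], [[0, 0, 0], [0, 0, 0], -1], [[0, 0, 0], [0, 0, 0], -1]]}}

```text
t: 9.7
tool_pos: [0.565, -0.0524, 0.0829]
orientation: [3.141, 0.0, 1.464]
wrist_force: [0.2, -0.4, 4.1]
width: 0.0383
grasp_force: 24.9
```

>>> {"method": "servo_tool", "body": {"commands": [[[0, 0, 0], [0, 0, 0], -0.1], [[0, 0, 0], [0, 0, 0], 0.2], [[0, 0, 0], [0, 0, 0], 0.2], [[0, 0, 0], [0, 0, 0], 0.2], [[0, 0, 0], [0, 0, 0], 0.2]]}}

```text
t: 10.2
tool_pos: [0.5646, -0.0523, 0.0826]
orientation: [-3.141, 0.0, 1.465]
wrist_force: [0.1, 0.4, 0.6]
width: 0.0549
grasp_force: 0.0
```

>>> {"method": "servo_tool", "body": {"commands": [[[0, 0, 1], [0, 0, 0], 0.2], [[0, 0, 2], [0, 0, 0], 0.2], [[0, 0, 3], [0, 0, 0], 0.2], [[0, 0, 2], [0, 0, 0], 0.2], [[-0.3, -2, 0], [0, 0, 0], 0], [[-0.3, -3, 0], [0, 0, 0], -1], [[0, -4, 0], [0, 0, 0], -1], [[0, -4, 0], [0, 0, 0], -1], [[0, 0, 0], [0, 0, 0], -1], [[0, 0, 0], [0, 0, 0], -1], [[0, 0, 0], [0, 0, 0], -1]]}}

```text
t: 11.3
tool_pos: [0.5589, -0.181, 0.1632]
orientation: [3.141, -0.001, 1.466]
wrist_force: [-0.2, 0.2, 0.1]
width: 0.0036
grasp_force: 0.0
```

Run:
```python
from h import *
s=manip.observe(); print(s['t'],s['tool_pos'],s['orientation'],s['wrist_force'],s['width'])
w=snap('wrist'); print(find('wrist','tape')); print([np.round(x,4).tolist() for x in info('wrist')])
cv2.imwrite('pics/w3.png',cv2.resize(w[60:360,120:520,::-1],None,fx=2,fy=2,interpolation=cv2.INTER_CUBIC))
```

```text
11.3 [ 0.55894154 -0.18098122  0.16318474] [ 3.14119484e+00 -8.22448364e-04  1.46574190e+00] [-0.18732411  0.16933343  0.08124332] 0.003649065155590415
[(0.83, [0.3378, -0.2849, 0.0299], [81.0, 376.0]), (0.74, [0.5623, -0.0718, 0.1079], [307.0, 59.0]), (0.46, [0.5387, -0.304, 0.0136], [314.0, 363.0])]
[365.0063, 320.5982, 240.6399, [0.5655, -0.1101, 0.3029], [[0.9946, -0.0992, -0.0294], [-0.1034, -0.9586, -0.2652], [-0.0019, 0.2668, -0.9637]]]
```

View pics/w3.png

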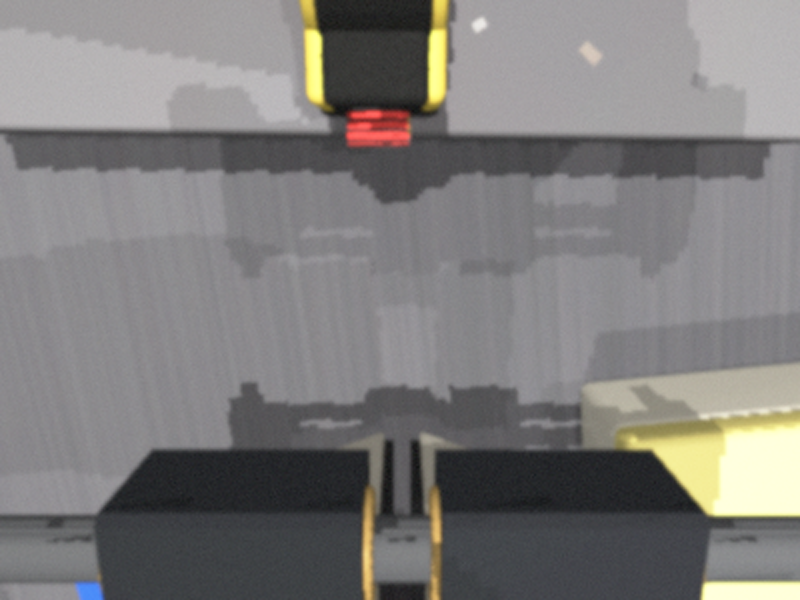

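The wrist view shows the case on the slab with its red lock at the edge line (crop (378,128)), square to it. I'll compute the exact positions.

Run:
```python
from h import *
f=lambda u,v:(120+u/2,60+v/2)
u=np.array([.107,.9943]);n=np.array([.9943,-.107])
for nm,p,z in [('lockL',(347,130),.076),('lockR',(411,130),.076),('lockfront',(379,139),.076),('frontL',(318,110),.096),('frontR',(440,108),.096),('edgeL',(0,132),.05),('edgeR',(800,141),.05)]:
    r=ray('wrist',*f(*p),z); d=r[:2]-np.array([.5603,-.1009]); print(nm,r.round(4)[:2],'slab xy',(d@n).round(4),(d@u).round(4))
```

```text
lockL [ 0.55   -0.1001] slab xy -0.0103 -0.0003
lockR [ 0.5689 -0.1021] slab xy 0.0086 -0.0003
lockfront [ 0.5591 -0.1036] slab xy -0.0009 -0.0028
frontL [ 0.5442 -0.0951] slab xy -0.0166 0.004
frontR [ 0.5769 -0.098 ] slab xy 0.0162 0.0047
edgeL [ 0.4339 -0.0877] slab xy -0.1271 -0.0004
edgeR [ 0.6971 -0.118 ] slab xy 0.1379 -0.0023
```

>>> {"method": "servo_tool", "body": {"commands": [[[0, 2.2, 0], [0, 0, 0], -1], [[0, 2.3, -2], [0, 0, 0], -1], [[0, 0, -2.5], [0, 0, 0], -1], [[0, 0, -1.5], [0, 0, 0], -1], [[0, 0, -0.5], [0, 0, 0], -1], [[0, 0, 0], [0, 0, 0], -1], [[0, 0, 0], [0, 0, 0], -1], [[0, 0, 0], [0, 0, 0], -1]]}}

```text
t: 12.2
tool_pos: [0.5594, -0.1373, 0.0987]
orientation: [3.14, 0.0, 1.464]
wrist_force: [-0.0, 0.0, -0.4]
width: 0.0003
grasp_force: 0.0
```

>>> {"method": "servo_tool", "body": {"commands": [[[0.05, 0.5, 0], [0, 0, 0], -1], [[0.05, 0.5, 0], [0, 0, 0], -1], [[0.05, 0.5, 0], [0, 0, 0], -1], [[0.05, 0.5, 0], [0, 0, 0], -1], [[0, 0, 0], [0, 0, 0], -1], [[0, 0, 0], [0, 0, 0], -1]]}}

```text
t: 12.8
tool_pos: [0.5607, -0.1172, 0.0977]
orientation: [-3.142, 0.0, 1.465]
wrist_force: [0.4, 0.1, -1.1]
width: 0.0003
grasp_force: 0.0
```

>>> {"method": "servo_tool", "body": {"commands": [[[-0.1, 0.2, 0], [0, 0, 0], -1], [[-0.1, 0.2, 0], [0, 0, 0], -1], [[0.02, 0.2, 0], [0, 0, 0], -1], [[0.02, 0.2, 0], [0, 0, 0], -1], [[0.02, 0.2, 0], [0, 0, 0], -1], [[0, 0, 0], [0, 0, 0], -1], [[0, 0, 0], [0, 0, 0], -1]]}}

```text
t: 13.5
tool_pos: [0.5594, -0.1073, 0.0977]
orientation: [3.142, 0.0, 1.465]
wrist_force: [0.6, -0.6, 0.1]
width: 0.0004
grasp_force: 0.0
```

>>> {"method": "servo_tool", "body": {"commands": [[[0.02, 0.2, 0], [0, 0, 0], -1], [[0.02, 0.2, 0], [0, 0, 0], -1], [[0.02, 0.2, 0], [0, 0, 0], -1], [[0.02, 0.2, 0], [0, 0, 0], -1], [[0, 0, 0], [0, 0, 0], -1], [[0, 0, 0], [0, 0, 0], -1]]}}

```text
t: 14.1
tool_pos: [0.5599, -0.1018, 0.0977]
orientation: [-3.142, 0.003, 1.462]
wrist_force: [-0.0, -8.1, 0.5]
width: 0.0005
grasp_force: 3.5
```

>>> {"method": "servo_tool", "body": {"commands": [[[0.02, 0.2, 0], [0, 0, 0], -1], [[0.03, 0.3, 0], [0, 0, 0], -1], [[0.04, 0.4, 0], [0, 0, 0], -1], [[0.04, 0.4, 0], [0, 0, 0], -1], [[0.05, 0.4, 0], [0, 0, 0], -1], [[0.04, 0.4, 0], [0, 0, 0], -1], [[0.04, 0.4, 0], [0, 0, 0], -1], [[0.04, 0.4, 0], [0, 0, 0], -1], [[0.04, 0.4, 0], [0, 0, 0], -1], [[0.03, 0.3, 0], [0, 0, 0], -1], [[0.02, 0.2, 0], [0, 0, 0], -1], [[0, 0, 0], [0, 0, 0], -1]]}}

```text
t: 15.3
tool_pos: [0.564, -0.0635, 0.0977]
orientation: [3.141, 0.003, 1.463]
wrist_force: [0.1, -6.7, -0.0]
width: 0.0005
grasp_force: 3.2
```

Run:
```python
from h import *
s=manip.observe(); print(s['t'],s['tool_pos'],s['orientation'],s['wrist_force'],s['width'])
w=snap('wrist'); a=snap('side'); b=snap('top')
cv=np.zeros((600,800,3),np.uint8); cv[:375,:500]=cv2.resize(w[0:300,120:520],(500,375)); cv[:300,500:]=a[200:500,180:480][:300][:280].repeat(1,0) if 0 else cv2.resize(a[200:380,200:380],(300,300))
cv[300:,500:]=cv2.resize(b[110:290,210:390],(300,300)); cv2.imwrite('pics/c4.png',cv[:,:,::-1])
cv2.imwrite('pics/w4.png',w[:,:,::-1])
```

```text
15.3 [ 0.56398081 -0.06354903  0.09774524] [3.14140851e+00 2.55490359e-03 1.46264553e+00] [ 0.10069298 -6.66137346 -0.01839299] 0.0005141136954723713
```

View pics/c4.png

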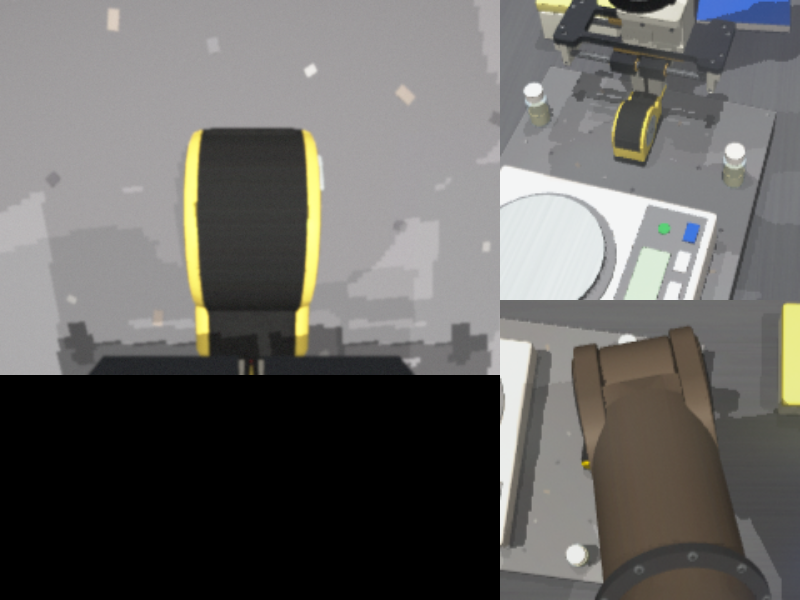

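The case is sliding back upright and square, with the fingers centred on it, pushing with about 7 N. Carrying on, then slowing near the balance.

>>> {"method": "servo_tool", "body": {"commands": [[[0.03, 0.3, 0], [0, 0, 0], -1], [[0.04, 0.4, 0], [0, 0, 0], -1], [[0.05, 0.5, 0], [0, 0, 0], -1], [[0.05, 0.5, 0], [0, 0, 0], -1], [[0.06, 0.5, 0], [0, 0, 0], -1], [[0.05, 0.5, 0], [0, 0, 0], -1], [[0.06, 0.5, 0], [0, 0, 0], -1], [[0.05, 0.5, 0], [0, 0, 0], -1], [[0.05, 0.5, 0], [0, 0, 0], -1], [[0.04, 0.4, 0], [0, 0, 0], -1], [[0.03, 0.3, 0], [0, 0, 0], -1], [[0.02, 0.2, 0], [0, 0, 0], -1]]}}

```text
t: 16.65
tool_pos: [0.5693, -0.0132, 0.0977]
orientation: [3.142, 0.003, 1.462]
wrist_force: [-0.1, -8.6, 1.7]
width: 0.0006
grasp_force: 4.5
```

Run:
```python
from h import *
s=manip.observe(); print(s['t'],s['tool_pos'],s['orientation'],s['wrist_force'],s['width'])
w=snap('wrist'); cv2.imwrite('pics/w5.png',cv2.resize(w[0:300,120:520,::-1],None,fx=2,fy=2,interpolation=cv2.INTER_CUBIC))
```

```text
16.65 [ 0.56928913 -0.0131592   0.09774853] [3.14153897 0.00327871 1.46213723] [-0.06252772 -8.5825164   1.68512733] 0.0006266621297283026
```

View pics/w5.png

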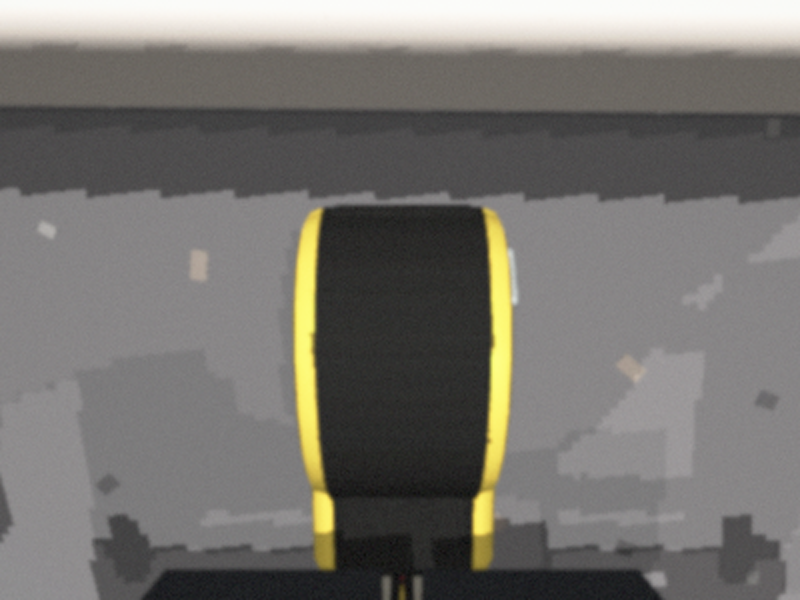

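The case's back is at crop row 205 and the foot of the balance's side is at row 110, parallel to it. I'll work out the gap.

Run:
```python
from h import *
u=np.array([.107,.9943]);E=np.array([.5603,-.1009])
s=manip.observe(); t=s['tool_pos'][:2]
back=(np.array(t)-E)@u+.0845
for v,z in [(109,.057),(50,.111),(45,.111)]:
    r=ray('wrist',320,v/2,z); print(v,((r[:2]-E)@u).round(4))
print('back',back.round(4),'back top img (z=.113,x=-35.5)',((ray('wrist',320,103,.113)[:2]-E)@u).round(4))
```

```text
109 0.1961
50 0.1935
45 0.1942
back 0.1731 back top img (z=.113,x=-35.5) 0.1708
```

>>> {"method": "servo_tool", "body": {"commands": [[[0.03, 0.3, 0], [0, 0, 0], -1], [[0.03, 0.3, 0], [0, 0, 0], -1], [[0.03, 0.3, 0], [0, 0, 0], -1], [[0.03, 0.3, 0], [0, 0, 0], -1], [[0.02, 0.2, 0], [0, 0, 0], -1], [[0.01, 0.1, 0], [0, 0, 0], -1], [[0, 0, 0], [0, 0, 0], -1]]}}

```text
t: 17.4
tool_pos: [0.5708, 0.0019, 0.0978]
orientation: [3.141, 0.003, 1.462]
wrist_force: [-0.4, -8.5, 1.6]
width: 0.0006
grasp_force: 4.0
```

>>> {"method": "servo_tool", "body": {"commands": [[[0.01, 0.1, 0], [0, 0, 0], -1], [[0.01, 0.1, 0], [0, 0, 0], -1], [[0, 0, 0], [0, 0, 0], -1]]}}

```text
t: 17.7
tool_pos: [0.571, 0.0036, 0.0978]
orientation: [3.141, 0.003, 1.462]
wrist_force: [-0.5, -8.2, 1.9]
width: 0.0003
grasp_force: 4.2
```

>>> {"method": "servo_tool", "body": {"commands": [[[0.01, 0.1, 0], [0, 0, 0], -1], [[0, 0, 0], [0, 0, 0], -1]]}}

```text
t: 17.9
tool_pos: [0.5711, 0.0046, 0.0978]
orientation: [3.141, 0.003, 1.462]
wrist_force: [-0.7, -9.1, 2.3]
width: 0.0004
grasp_force: 4.3
```

>>> {"method": "servo_tool", "body": {"commands": [[[0.01, 0.07, 0], [0, 0, 0], -1], [[0, 0, 0], [0, 0, 0], -1]]}}

```text
t: 18.1
tool_pos: [0.5712, 0.0052, 0.0978]
orientation: [3.142, 0.004, 1.462]
wrist_force: [-0.2, -7.9, 1.8]
width: 0.0006
grasp_force: 4.4
```

>>> {"method": "servo_tool", "body": {"commands": [[[0.01, 0.07, 0], [0, 0, 0], -1], [[0, 0, 0], [0, 0, 0], -1]]}}

```text
t: 18.3
tool_pos: [0.5712, 0.0059, 0.0977]
orientation: [-3.142, 0.004, 1.462]
wrist_force: [-0.0, -8.7, 1.7]
width: 0.0004
grasp_force: 4.5
```

>>> {"method": "servo_tool", "body": {"commands": [[[0.01, 0.07, 0], [0, 0, 0], -1], [[0, 0, 0], [0, 0, 0], -1]]}}

```text
t: 18.5
tool_pos: [0.5713, 0.0065, 0.0977]
orientation: [-3.142, 0.004, 1.462]
wrist_force: [-0.3, -8.1, 3.0]
width: 0.0003
grasp_force: 4.5
```

>>> {"method": "servo_tool", "body": {"commands": [[[0.01, 0.07, 0], [0, 0, 0], -1], [[0, 0, 0], [0, 0, 0], -1]]}}

```text
t: 18.7
tool_pos: [0.5714, 0.0072, 0.0977]
orientation: [-3.141, 0.004, 1.462]
wrist_force: [-0.5, -9.7, 3.1]
width: 0.0003
grasp_force: 4.7
```

>>> {"method": "servo_tool", "body": {"commands": [[[0, 0.07, 0], [0, 0, 0], -1], [[0, 0, 0], [0, 0, 0], -1]]}}

```text
t: 18.9
tool_pos: [0.5714, 0.0072, 0.0977]
orientation: [-3.141, 0.004, 1.461]
wrist_force: [-0.6, -10.6, 2.5]
width: 0.0004
grasp_force: 5.5
```

>>> {"method": "servo_tool", "body": {"commands": [[[0.01, 0.07, 0], [0, 0, 0], -1], [[0, 0, 0], [0, 0, 0], -1]]}}

```text
t: 19.1
tool_pos: [0.5714, 0.0073, 0.0977]
orientation: [-3.141, 0.005, 1.461]
wrist_force: [-1.2, -13.1, 4.2]
width: 0.0008
grasp_force: 6.4
```

Contact with the balance is felt: the push rose from about 8.5 to 13 N with no further motion. Now pressing the lock down in small steps.

>>> {"method": "servo_tool", "body": {"commands": [[[0, 0, -0.1], [0, 0, 0], -1], [[0, 0, -0.1], [0, 0, 0], -1], [[0, 0, -0.1], [0, 0, 0], -1], [[0, 0, 0], [0, 0, 0], -1]]}}

```text
t: 19.5
tool_pos: [0.5718, 0.0072, 0.0953]
orientation: [3.141, 0.005, 1.461]
wrist_force: [-1.1, -12.8, 8.8]
width: 0.0007
grasp_force: 8.6
```

>>> {"method": "servo_tool", "body": {"commands": [[[0, 0, -0.1], [0, 0, 0], -1], [[0, 0, -0.1], [0, 0, 0], -1], [[0, 0, 0], [0, 0, 0], -1]]}}

```text
t: 19.8
tool_pos: [0.5718, 0.0072, 0.0937]
orientation: [3.141, 0.005, 1.461]
wrist_force: [-2.5, -13.1, 13.2]
width: 0.0006
grasp_force: 9.4
```

>>> {"method": "servo_tool", "body": {"commands": [[[0, 0, -0.1], [0, 0, 0], -1], [[0, 0, -0.1], [0, 0, 0], -1], [[0, 0, 0], [0, 0, 0], -1]]}}

```text
t: 20.1
tool_pos: [0.5718, 0.0072, 0.0917]
orientation: [3.141, 0.005, 1.461]
wrist_force: [-3.3, -13.6, 14.0]
width: 0.0004
grasp_force: 9.7
```

>>> {"method": "servo_tool", "body": {"commands": [[[0, 0, -0.1], [0, 0, 0], -1], [[0, 0, -0.1], [0, 0, 0], -1], [[0, 0, 0], [0, 0, 0], -1]]}}

```text
t: 20.4
tool_pos: [0.5718, 0.0071, 0.0898]
orientation: [3.141, 0.005, 1.461]
wrist_force: [-4.1, -13.0, 14.0]
width: 0.0005
grasp_force: 10.3
```

>>> {"method": "servo_tool", "body": {"commands": [[[0, 0, -0.1], [0, 0, 0], -1], [[0, 0, -0.05], [0, 0, 0], -1], [[0, 0, 0], [0, 0, 0], -1]]}}

```text
t: 20.7
tool_pos: [0.5718, 0.0071, 0.0885]
orientation: [3.141, 0.005, 1.461]
wrist_force: [-5.5, -15.0, 17.1]
width: -0.0001
grasp_force: 11.1
```

>>> {"method": "servo_tool", "body": {"commands": [[[0, 0, -0.05], [0, 0, 0], -1], [[0, 0, 0], [0, 0, 0], -1]]}}

```text
t: 20.9
tool_pos: [0.5718, 0.0071, 0.0882]
orientation: [3.141, 0.005, 1.461]
wrist_force: [-5.4, -14.2, 19.5]
width: 0.0004
grasp_force: 13.7
```

>>> {"method": "servo_tool", "body": {"commands": [[[0, 0, -0.05], [0, 0, 0], -1], [[0, 0, 0], [0, 0, 0], -1]]}}

```text
t: 21.1
tool_pos: [0.5718, 0.0072, 0.0881]
orientation: [3.14, 0.006, 1.461]
wrist_force: [-6.5, -15.3, 23.8]
width: 0.0003
grasp_force: 15.8
```

>>> {"method": "servo_tool", "body": {"commands": [[[0, 0, -0.03], [0, 0, 0], -1], [[0, 0, 0], [0, 0, 0], -1]]}}

```text
t: 21.3
tool_pos: [0.5719, 0.0071, 0.0881]
orientation: [3.14, 0.006, 1.461]
wrist_force: [-7.9, -15.2, 27.7]
width: 0.0006
grasp_force: 16.5
```

The lock is on its stop: force rises with no motion at z = 0.0881, 7 mm below the ledge's starting height. Now I unload and back away.

>>> {"method": "servo_tool", "body": {"commands": [[[0, -0.05, 0.15], [0, 0, 0], -1], [[0, -0.1, 0.15], [0, 0, 0], -1], [[-0.02, -0.2, 0.1], [0, 0, 0], -1], [[-0.02, -0.3, 0], [0, 0, 0], -1], [[-0.03, -0.4, 0], [0, 0, 0], -1], [[-0.05, -0.5, 0], [0, 0, 0], -1], [[0, 0, 0], [0, 0, 0], -1]]}}

```text
t: 22.0
tool_pos: [0.5703, -0.0045, 0.0899]
orientation: [-3.142, 0.0, 1.463]
wrist_force: [0.1, 0.0, -0.0]
width: 0.0004
grasp_force: 0.0
```

>>> {"method": "servo_tool", "body": {"commands": [[[-0.1, -1, 0], [0, 0, 0], -1], [[-0.1, -1, 1], [0, 0, 0], -1], [[0, 0, 3], [0, 0, 0], -1], [[0, 0, 3], [0, 0, 0], -1], [[0, -3, 2], [0, 0, 0], -1], [[0, -4, 0], [0, 0, 0], -1], [[0, -4, 0], [0, 0, 0], -1], [[0, 0, 0], [0, 0, 0], -1], [[0, 0, 0], [0, 0, 0], -1]]}}

```text
t: 22.9
tool_pos: [0.568, -0.1356, 0.1805]
orientation: [3.141, 0.0, 1.461]
wrist_force: [-0.1, 1.2, -0.1]
width: 0.0002
grasp_force: 0.0
```

Run:
```python
from h import *
s=manip.observe(); print(s['t'],s['tool_pos'],s['orientation'],s['wrist_force'],s['width'])
w=snap('wrist'); a=snap('side')
cv=np.zeros((600,800,3),np.uint8); cv[:360,:480]=cv2.resize(w[:360],(480,270)).repeat(1,0) if 0 else w[:360,80:560]
cv[:300,500:]=cv2.resize(a[240:360,240:360],(300,300),interpolation=cv2.INTER_CUBIC); cv2.imwrite('pics/c6.png',cv[:,:,::-1])
```

```text
22.9 [ 0.56802852 -0.13561513  0.18045497] [3.14129080e+00 2.91779785e-04 1.46101883e+00] [-0.08200738  1.19721586 -0.12365199] 0.000175172111075138
```

View pics/c6.png

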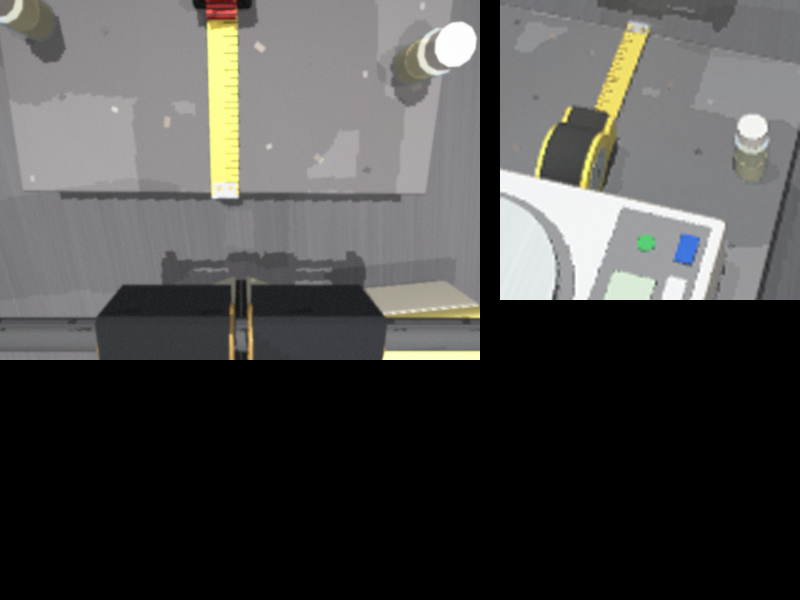

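The picture shows the blade drawn out straight and locked, with the hook over the slab's edge at (225,192). In the side view the case stands against the balance, and the gripper is clear. Handing in.

```bash
python3 -c "
from h import *
print(workorder.close_job())"
```

```text
the job is handed in; nothing more can be done
None
```

I handed the job in at about 23 s with the tape locked, its hook over the slab's open edge and its back against the balance; the system returned no verdict, so I don't know the judged result.

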